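# Close the double-lidded stationery tin and hand back its outer cover

## Task

Lay the silver USB hub that is lying on the open blue tin flat on the desk, well clear of the tin and lids. Then carry both nested lids together by the orange knob, lower them until the inner lid is fully home on the tin before letting go, and lift the outer cover alone by its white collar, leaving the inner lid closed. Finish while holding the cover still and level, about 10 cm or more above where it sat, with the mug, glue stick and tape stand left alone.

Things in the scene. Friction and masses are not known exactly. Their poses are not given: they have to be found in the camera images.
- tin: Open blue tin, 130 x 66 x 55 mm high, fixed firmly to the desk. Origin: centre of its underside; x along its length, y across, z up. Walls 5 mm: mouth 120 x 56 mm, inner floor at 5 mm; an eraser lies inside, well below the lid. Tin and lids may swap places left and right.
- tin_mouth (a point): Centre of the tin's mouth at rim height, 55 mm above the tin's underside. The inner lid's flange comes to rest on this rim.
- inner_lid: Loose aluminium lid, about 0.15 kg, flat on the desk under the outer cover. Origin: centre of underside; x along its length, z up; same after a half turn. Plug z 0-8 mm, 116 x 52 mm (lowest 4 mm: 112 x 48), 2 mm play per side in the mouth; flange 126 x 62 mm, z 8-12 mm. Fully home on the tin, its origin is 47 mm above the tin's underside.
- inner_knob_top (a point): Centre of the top of the inner lid's orange bar knob, 50 mm above the lid's origin. Knob: 36 mm along x, 14 mm along y, z 12-50 mm; it stands up through the cover's opening, its top 23 mm free above the collar, for a grasp across y. Lifting it brings the cover along, which rests on the flange.
- outer_lid: Loose blue cover, 144 x 80 mm, about 0.15 kg, resting on the inner lid's flange with 3 mm sideways play. Origin: centre of the underside of its 3 mm top plate, 12 mm above the inner lid's origin while nested; x along its length, z up; same after a half turn. A thin skirt hangs 10 mm below the origin, with 5 mm play round the tin. Lifting it leaves the inner lid behind.
- outer_collar_top (a point): Centre of the opening in the cover's white collar, at the collar's top, 15 mm above the cover's origin. Collar: outside 56 mm along x, 32 mm along y, z 3-15 mm; opening 48 x 24 mm. Grasp it across y from outside, with the orange knob (top 23 mm above this point) between the fingers.
- usb_hub: Silver USB hub, a bar 28 x 95 x 16 mm, about 0.06 kg, lying loose across the tin's rim near the middle. Origin: centre of its underside; long axis y, x across, z up. It blocks the tin until it is taken off.
- mug: White mug, 92 x 127 x 95 mm, on a coaster at the back of the desk; a bystander. Origin: centre of its underside.
- glue_stick: Red and yellow glue stick, 28 mm across, 86 mm high, standing at the back of the desk; a bystander. Origin: centre of its underside.
- tape_stand: Roll of orange tape in a small black stand, 94 x 32 x 107 mm, at the back of the desk; a bystander. Origin: centre of its underside.
Mind the look-alikes: they are no part of the job. What is shaped like the outer_lid but yellow is not meant.

How it is judged (in metres and radians):
On the way, in this order (a step that is already met when the one before it is completed fails the run):
1. the USB hub lies flat on the desk, let go, clear of the tin and lids (height (world z) of usb_hub between -0.006 and 0.006 m and angle between usb_hub's own z axis and vertical below 0.1 rad and horizontal distance between usb_hub and tin above 0.08 m and contact force between usb_hub and inner_lid below 0.05 N and contact force between usb_hub and outer_lid below 0.05 N and contact force between usb_hub and tin below 0.05 N and contact force between the fingers and usb_hub below 0.05 N), for 0.2 s.
2. the nested lids are carried together by the knob, the inner lid at least 5 cm above the desk (height (world z) of inner_lid above 0.05 m and contact force between the fingers and inner_lid above 0.5 N and z of outer_lid in the frame of inner_lid below 0.015 m and horizontal distance between outer_lid and inner_lid below 0.008 m and angle between outer_lid's own z axis and vertical below 0.25 rad), for 0.2 s.
3. the inner lid has been lowered onto the tin (within 4 mm of fully home) with the knob still held and the cover nested on it (z of inner_lid in the frame of tin below 0.051 m and horizontal distance between inner_lid and tin below 0.008 m and contact force between the fingers and inner_lid above 0.5 N and z of outer_lid in the frame of inner_lid below 0.015 m and horizontal distance between outer_lid and inner_lid below 0.008 m and angle between outer_lid's own z axis and vertical below 0.25 rad), for 0.1 s.
4. the knob is let go and both lids rest on the tin, the inner lid fully home (z of inner_lid in the frame of tin between 0.044 and 0.0495 m and horizontal distance between inner_lid and tin below 0.006 m and angle between inner_lid's own z axis and vertical below 0.04 rad and z of outer_lid in the frame of inner_lid below 0.015 m and horizontal distance between outer_lid and inner_lid below 0.008 m and angle between outer_lid's own z axis and vertical below 0.25 rad and contact force between the fingers and inner_lid below 0.05 N), for 0.1 s.
At the end, for the whole second after the job is handed in: Outer cover gripped, still, level within 0.3 rad, 80 mm or more above its nested place, touching only the fingers; inner lid untouched and home on the tin (2.5 mm height, 6 mm sideways, 0.04 rad); hub flat on the desk, 80 mm or more from the tin (centres), touching no tin, lid or finger (all of step 1 and z of inner_lid in the frame of tin between 0.044 and 0.0495 m and horizontal distance between inner_lid and tin below 0.006 m and angle between inner_lid's own z axis and vertical below 0.04 rad and z of outer_lid in the frame of inner_lid above 0.092 m and angle between outer_lid's own z axis and vertical below 0.3 rad and contact force between the fingers and outer_lid above 1 N and contact force between each of outer_lid, the fingers, the arm and inner_lid below 0.05 N and contact force between outer_lid and tin below 0.05 N and linear speed of outer_lid below 0.03 m/s and linear speed of inner_lid below 0.02 m/s and contact force between outer_lid and mug below 0.05 N and contact force between outer_lid and glue_stick below 0.05 N and contact force between outer_lid and tape_stand below 0.05 N); the arm keeps its last pose, push and grip.
It fails at once if the outer cover is parted from the inner lid while the inner lid is not home on the tin (or the inner lid is dragged up with it) (z of outer_lid in the frame of inner_lid above 0.02 m and not (z of inner_lid in the frame of tin between 0.044 and 0.0495 m and horizontal distance between inner_lid and tin below 0.006 m and angle between inner_lid's own z axis and vertical below 0.04 rad)).
It fails at once if the mug, the glue stick or the tape stand is moved by more than 30 mm (distance of any of mug, glue_stick, tape_stand from where it was at the start of the episode above 0.03 m).
It also fails if it takes over 67 s, if anything falls off the work surface, if the arm or the gripper's body presses on something with over 40 N, if the wrist force passes 120 N, or if a joint passes its speed limit or range.

## Robot

A 6-joint arm with a two-finger parallel gripper is mounted at the origin on a cart in front of the work surface, level with it; the furniture and walls round the work are solid. World frame = base frame: x ahead of the robot, y to its left, z up, the work surface at z = 0. Lengths are in mm, angles in rad, forces in N, time in s.
With the tool pointing down it reaches from about 400 to 925 mm from the base axis. Payload 12.5 kg.
Tool frame: the origin (TCP) lies on the mounting face of the last link; the fingertips stand 190 mm ahead of it and the grasp point (between the pads) lies 171 mm ahead of it; z points along the fingers, y is the line along which they close (so a half turn about z gives the same grasp; the last joint's range is limited). The gripper opens to 95 mm and grips with 3 to 60 N. Pads are 20 mm wide; open, the fingers measure 119 mm over their backs; the gripper's body (75 mm by 180 mm) begins 59 mm behind the grasp point.
Start: joints at [-1.388, 0.491, 1.559, -0, 1.092, -0.106], TCP at [178.021, -599.111, 404.761] pointing down, gripper open.
Joint ranges: [-3.1, 3.1], [-0.84, 2.19], [0.05, 2.79], [-1.13, 4.28], [0.06, 2.93], [-2.69, 2.69]. Speed limits (rad/s): [2.22, 2.22, 2.79, 3.14, 3.14, 3.14].

## Interface

Orientations are given as [roll, pitch, yaw] about the fixed x, y, z axes, in that order (R = Rz(yaw) Ry(pitch) Rx(roll)).
In Python, from cell import * gives the robot as it stands.
- The arm moves only by the tool arm_command, never from a script. Its argument "rows" is a list that holds one entry, the list of rows, each a list of 7 numbers: the shift along the tool's x, y, z normalised to -1 to 1, where 1 is 0.15 m, then the turn, a rotation vector about the tool's x, y, z normalised to -1 to 1, where 1 is 360 degrees, then the opening, from -1 (shut) to 1 (fully open). A call has 1 to 10 rows; each row is the pose to reach, as a shift and turn from the pose commanded when the call began, along the tool's axes at that moment, turning the shorter way round; what a row does not reach only later rows make up. A row lasts 1/12 s, in which the tool goes at most 41.7 mm and 7.16 degrees, less where a joint would pass 70% of its speed; a pose out of reach is approached as far as the arm can. A call with a number of a shift or a turn outside -1 to 1 is refused whole. A call with a gripper value outside its range is refused whole. The fingers move at their own pace and stop on an object; the grip force is fixed at half the most. Time passes only in rows, so rows that repeat a pose let the fingers close. It gives the time, the measured TCP pose, the force, the opening and the grip force at its end, in the units of the state.
- state(): the state, without advancing time (a new reading comes with each control period).
- read_camera(name): name is "scene" or "top" or "wrist"; returns (picture, depth): 384x512x3 uint8, red, green, blue; 384x512 float32, mm along the optical axis (not along the pixel's ray), 0 where there is no reading.
- get_calibration(name): a dict with "camera_matrix" (3x3 intrinsics, pixels), "position" and "orientation" of the camera in the world; the wrist camera has in their place "hand_eye" (4x4, takes a point from camera to tool coordinates, whose origin is the TCP and whose axes are the flange's). Camera axes: x right, y up, looking along -z (the intrinsics and any distortion apply to the point x, -y, -z); pixel columns grow to the right and rows downward; lengths in mm; the calibration is good to about 2 mm. A picture is of the moment at which its call begins: read the wrist's pose just before it. get_calibration takes no time and is no camera call.
- job_done(): hands the job in; it is judged then, once.
The state is a dict: "t": time; "joints": joint angles; "qvel": joint speeds; "tau": joint torques, N m; "eef_pos": TCP position; "tcp_rot": TCP orientation; "ft_force": force on the tool from outside, world axes, zero at the start; "moment": the same for the moment, N m; "opening": opening from 0.0 (shut) to 1.0 (fully open); "grip_force": force on a finger pad.
Only numpy, scipy, OpenCV 4.12 (cv2) and the standard library are available. Lean on these libraries where they do the work, as an engineer would, in place of code of your own. Each camera call takes 0.05 s, during which the arm holds its last target. There are 200 camera calls.

## Working session

There is one attempt and no reset: what is moved stays moved. The work goes in short steps, Python scripts to look and compute and a tool call to move; the robot and the scene stay as the last step left them, time stands still between calls to the robot, and variables do not carry over. Pictures are saved under pics/ and viewed, at most 10 in all, crops included, and the job is handed in when it is done.

Besides the shell and the picture viewer there is one more tool, called after "Request:" as name([rows], argument=value, ...), one row to a line, values as JSON. arm_command: Moves the arm, as the interface text tells. Its arguments: {"type":"object","properties":{"rows":{"type":"array","items":{"type":"array","items":{"type":"array","items":{"type":"number","minimum":-1,"maximum":1}}}}},"required":["rows"]}

```bash
mkdir -p pics
cat > h.py <<'E'
from cell import *
import numpy as np, cv2
from scipy.spatial.transform import Rotation as R
def snap(n):
    s=state(); p,d=read_camera(n); c=get_calibration(n); K=np.array(c["camera_matrix"])
    if n=="wrist":
        H=np.array(c["hand_eye"]); T=np.eye(4); T[:3,:3]=R.from_euler('xyz',s["tcp_rot"]).as_matrix(); T[:3,3]=s["eef_pos"]; T=T@H
    else:
        T=np.eye(4); o=np.array(c["orientation"]); T[:3,:3]=o if o.shape==(3,3) else R.from_euler('xyz',o).as_matrix(); T[:3,3]=c["position"]
    v,u=np.mgrid[:384,:512]; x=(u-K[0,2])/K[0,0]*d; y=(v-K[1,2])/K[1,1]*d
    P=np.stack([x,-y,-d],-1)@T[:3,:3].T+T[:3,3]
    P[d==0]=np.nan
    return p,P,T,K
def save(f,p): cv2.imwrite("pics/"+f,p[...,::-1])
E
python3 - <<'E'
from h import *
a=snap("scene");b=snap("top")
np.savez("s0.npz",sp=a[0],sP=a[1],tp=b[0],tP=b[1])
save("a.png",np.hstack([cv2.resize(a[0],(400,300)),cv2.resize(b[0],(400,300))]))
save("t.png",cv2.resize(b[0],(800,600)))
print(state(),get_calibration("top"),b[1][::64,::64,2].round())
E
```

```text
{'t': 0.1, 'joints': array([-1.38756642e+00,  4.91508592e-01,  1.55938147e+00, -7.81991723e-06,
        1.09168649e+00, -1.05608477e-01]), 'qvel': array([ 0.00094449, -0.00135834, -0.00138133,  0.0020162 , -0.00018405,
        0.0001949 ]), 'tau': array([ 4.49290223e-03, -6.13621616e+01, -2.58606702e+01,  6.94480771e-02,
        4.70347248e-02, -4.02344551e-05]), 'eef_pos': array([ 178.03653376, -599.08352387,  404.21672798]), 'tcp_rot': array([-3.14061350e+00, -9.68177970e-05,  2.88841943e-01]), 'ft_force': array([ 0.01564318, -1.03178673, -0.05543583]), 'moment': array([-0.01350016, -0.0298575 , -0.00141687]), 'grip_force': 0.0, 'opening': 1.0016712590811088} {'camera_matrix': array([[351.43938466,   0.        , 257.86504994],
       [  0.        , 351.43938466, 190.75323655],
       [  0.        ,   0.        ,   1.        ]]), 'position': array([ 426.97199466, -133.79485696, 1122.97870123]), 'orientation': array([ 0.1877862 , -0.00276241, -1.59098345])} [[ 400.  295.  354.  405.  606.  625.  526.  558.]
 [ 290.  121.    7.  107.  408.  465.  513.  553.]
 [ 203.   94.   96.   -1.  105.  127.  237.  319.]
 [ 115.   94.  101.   70.   -2.    1.  116.    4.]
 [  29. -284. -714.   -0.    2.   -3.   -1.    4.]
 [ -27. -461. -562. -624.   47.   16. -723.    5.]]
```

View pics/t.png

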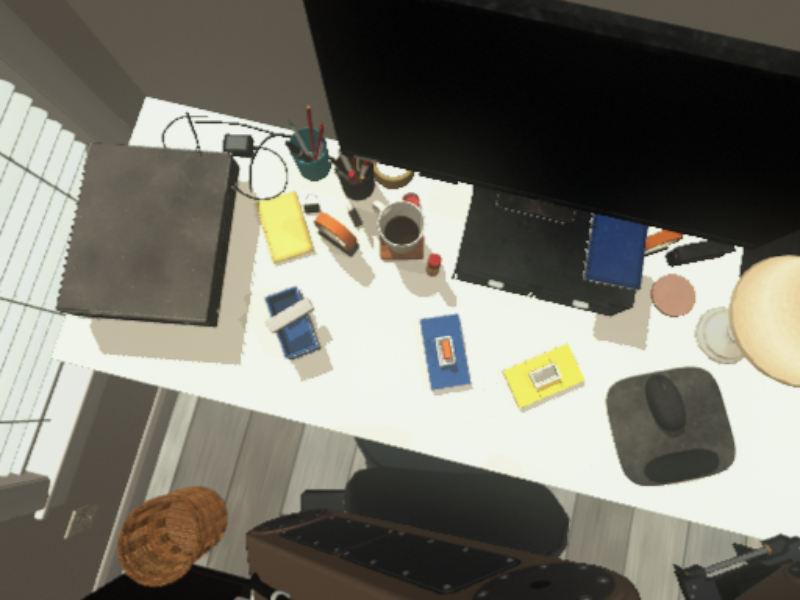

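View pics/a.png

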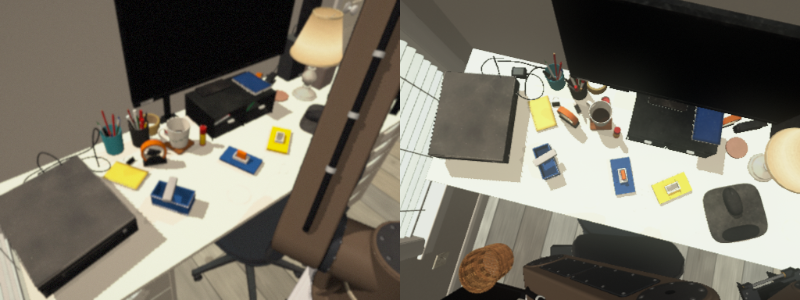

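The top view (800x600 px) shows the open blue tin with the hub across it at (291,318), and the nested blue lids with the orange knob at (445,352). Things that could be mistaken for them are the yellow cover at (543,376), the yellow box at (285,227) and the blue book at (615,250). I choose the blue cover with the orange knob and the blue tin under the silver bar. The mug is at (401,228), the glue stick at (434,262) and the tape stand at (338,232).

Run:
```python
from h import *
z=np.load("s0.npz")
p=z["tp"];P=z["tP"]
hsv=cv2.cvtColor(p,cv2.COLOR_RGB2HSV)
def fit(n,m):
    q=P[m]; q=q[np.isfinite(q).all(1)]
    r=cv2.minAreaRect(q[:,:2].astype(np.float32)); print(n,len(q),np.round(r[0],1),np.round(r[1],1),round(r[2],1),'z',np.percentile(q[:,2],[5,50,95]).round(1), 'med',np.median(q[:,:2],0).round(1))
def box(u0,v0,u1,v1):
    m=np.zeros(p.shape[:2],bool); m[int(v0*.64):int(v1*.64),int(u0*.64):int(u1*.64)]=1; return m
Z=P[...,2]
blue=(hsv[...,0]>95)&(hsv[...,0]<130)&(hsv[...,1]>110)
fit("tin rim",box(255,280,330,365)&blue&(Z>47)&(Z<62))
fit("hub",box(255,280,330,365)&(Z>64)&(Z<80))
fit("cover",box(410,300,480,400)&(Z>18)&(Z<35))
fit("collar",box(410,300,480,400)&(Z>22)&(Z<33)&(hsv[...,1]<80))
fit("knob",box(410,300,480,400)&(Z>42))
fit("ycover",box(490,340,600,410)&(Z>8))
for n,b in dict(mug=(370,195,430,250),glue=(424,250,446,275),tape=(315,205,362,255),ybox=(255,190,318,265)).items(): fit(n,box(*b)&(Z>15))
sv=np.vstack([cv2.resize(p[170:240,160:260],(600,300)),cv2.resize(p[190:260,250:390],(600,300))])
save("c.png",sv)
```

```text
tin rim 46 [583.9  79.4] [116.4  60.6] 19.9 z [52.5 55.  58. ] med [542.9  54.9]
hub 296 [599.5  81.8] [28.2 94.6] 30.5 z [67.4 71.2 74.9] med [599.4  81.3]
cover 221 [ 527.7 -222. ] [139.5  78.2] 7.0 z [18.1 19.7 30.6] med [ 530.6 -218.9]
collar 73 [ 528.9 -221.1] [55.9 31.9] 6.5 z [25.  28.1 30.9] med [ 527.9 -218.1]
knob 53 [ 530.3 -222.6] [35.1 13.3] 6.9 z [47.7 50.5 53.2] med [ 529.  -222.2]
ycover 1077 [ 483.7 -415.6] [ 95.6 144.9] 21.7 z [10.3 13.9 24. ] med [ 476.1 -416.5]
mug 816 [ 788.7 -139.8] [129.8 101.1] 12.7 z [ 39.7  53.4 104.1] med [ 785.5 -137.3]
glue 100 [ 699.7 -202. ] [24.6 24.8] 26.9 z [26.  84.3 89.2] med [ 694.  -200.5]
tape 381 [782.9   7.7] [133.4  41.2] 44.5 z [ 22.6  91.2 108. ] med [762.6  -7.8]
ybox 58 [810.1  97. ] [150.2  92.2] 77.3 z [15.3 20.1 87.8] med [841.8  64.1]
```

View pics/c.png

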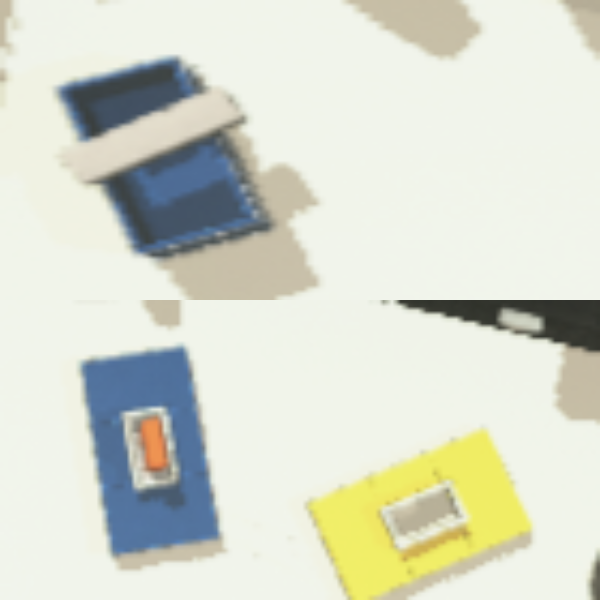

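Request:
arm_command([
  [[0.99,-0.89,0,0,0,0,1],[0.99,-0.89,0,0,0,0,1],[0.99,-0.89,0,0,0,0,1],[0.99,-0.89,0,0,0,0,1],[0.99,-0.89,0,0,0,0,1],[0.99,-0.89,0,0,0,0,1]],
])

```text
t: 0.6
eef_pos: [284.3, -424.6, 404.8]
tcp_rot: [-3.14, -0.0, 0.292]
ft_force: [0.4, -0.1, -0.2]
opening: 1.003
grip_force: 0.0
```

Request:
arm_command([
  [[0.99,-0.89,0,0,0,0,1],[0.99,-0.89,0,0,0,0,1],[0.99,-0.89,0,0,0,0,1],[0.99,-0.89,0,0,0,0,1],[0.99,-0.89,0,0,0,0,1],[0.99,-0.89,0,0,0,0,1]],
])

```text
t: 1.1
eef_pos: [388.4, -255.0, 404.8]
tcp_rot: [-3.141, -0.0, 0.293]
ft_force: [0.6, -0.8, -0.7]
opening: 0.998
grip_force: 0.0
```

Request:
arm_command([
  [[0.99,-0.89,0,0,0,0,0.1],[0.99,-0.89,0,0,0,0,0.1],[0.99,-0.89,0,0,0,0,0.1],[0.99,-0.89,0,0,0,0,0.1],[0.99,-0.89,0,0,0,0,0.1],[0.99,-0.89,0,0,0,0,0.1]],
])

```text
t: 1.6
eef_pos: [493.1, -85.2, 404.5]
tcp_rot: [-3.141, -0.001, 0.292]
ft_force: [0.3, -0.4, -1.0]
opening: 0.635
grip_force: 0.0
```

Request:
arm_command([
  [[0.99,-0.87,0,0,0,-0.145,0.1],[0.99,-0.87,0,0,0,-0.145,0.1],[0.99,-0.87,0,0,0,-0.145,0.1],[0.99,-0.87,0,0,0,-0.145,0.1],[0.99,-0.87,0,0,0,-0.145,0.1],[0.99,-0.87,0,0,0,-0.145,0.1],[0.99,-0.87,0,0,0,-0.145,0.1],[0.99,-0.87,0,0,0,-0.145,0.1]],
])

```text
t: 2.27
eef_pos: [596.7, 78.6, 404.1]
tcp_rot: [-3.141, 0.001, 1.208]
ft_force: [-0.1, -0.4, -0.2]
opening: 0.546
grip_force: 0.0
```

Request:
arm_command([
  [[0,0,0,0,0,-0.144,0.1],[0,0,0,0,0,-0.144,0.1],[0,0,0,0,0,-0.144,0.1],[0,0,0,0,0,-0.144,0.1],[0,0,0,0,0,-0.144,0.1],[0,0,0,0,0,-0.144,0.1],[0,0,0,0,0,-0.144,0.1],[0,0,0,0,0,-0.144,0.1],[0,0,0,0,0,-0.144,0.1]],
])

```text
t: 3.02
eef_pos: [596.5, 77.9, 404.4]
tcp_rot: [-3.141, -0.0, 2.105]
ft_force: [-0.7, -0.6, -0.5]
opening: 0.547
grip_force: 0.0
```

```bash
cat >> h.py <<'E'
def goto(x,y,z,yawdeg,s=None):
    s=s or state(); r0=R.from_euler('xyz',s["tcp_rot"]); r1=R.from_euler('xyz',[np.pi,0,np.radians(yawdeg)])
    sh=r0.inv().apply(np.array([x,y,z])-s["eef_pos"])/150; rv=(r0.inv()*r1).as_rotvec()/2/np.pi
    print("cmd",sh.round(3),rv.round(4)); 
def rect(n,P,m):
    q=P[m]; q=q[np.isfinite(q).all(1)]
    if len(q)<5: print(n,"none"); return
    r=cv2.minAreaRect(q[:,:2].astype(np.float32)); print(n,len(q),np.round(r[0],1),np.round(r[1],1),round(r[2],1),'z',np.percentile(q[:,2],[5,50,95]).round(1))
E
python3 - <<'E'
from h import *
p,P,T,K=snap("wrist"); np.savez("w1.npz",p=p,P=P); save("w1.png",p)
s=state();print(s["eef_pos"].round(1),s["tcp_rot"].round(3),s["joints"].round(2))
Z=P[...,2]; near=np.hypot(P[...,0]-590,P[...,1]-80)<130
rect("hub",P,near&(Z>64)&(Z<85))
hsv=cv2.cvtColor(p,cv2.COLOR_RGB2HSV); b=(hsv[...,0]>95)&(hsv[...,0]<130)&(hsv[...,1]>100)
rect("tin",P,near&b&(Z>50)&(Z<60))
E
```

```text
[596.4  78.  404.4] [-3.141 -0.     2.103] [ 0.02  0.46  1.62 -0.    1.07 -0.51]
hub 1829 [600.  82.] [27.5 94.6] 30.2 z [70.1 71.6 72.9]
tin 1067 [588.8  81.8] [129.5  65.6] 19.6 z [51.9 55.4 56.8]
```

View pics/w1.png

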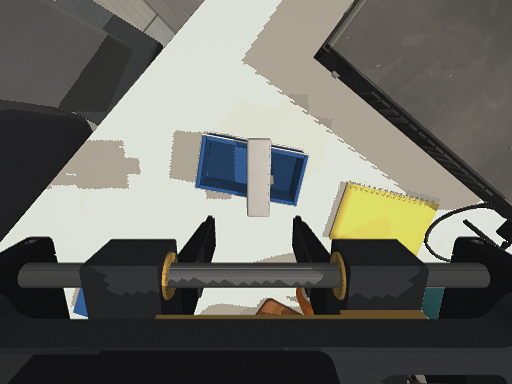

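The wrist view shows the tin at pixel (252,168) and the hub at (258,177). Both measured sizes and heights match the given ones, so I descend onto the hub.

Request:
arm_command([
  [[0.011,0.034,0.9,0,0,0,0.1],[0.011,0.034,0.9,0,0,0,0.1],[0.011,0.034,0.9,0,0,0,0.1],[0.011,0.034,0.9,0,0,0,0.1],[0.011,0.034,0.9,0,0,0,0.1]],
])

```text
t: 3.48
eef_pos: [599.6, 82.6, 267.2]
tcp_rot: [-3.137, -0.003, 2.103]
ft_force: [0.7, 0.6, 0.7]
opening: 0.551
grip_force: 0.0
```

Request:
arm_command([
  [[0,0,0.075,0,0,0,0.1],[0,0,0.15,0,0,0,0.1],[0,0,0.15,0,0,0,0.1],[0,0,0.15,0,0,0,-1],[0,0,0.15,0,0,0,-1],[0,0,0.15,0,0,0,-1],[0,0,0.15,0,0,0,-1],[0,0,0.15,0,0,0,-1]],
])

```text
t: 4.15
eef_pos: [599.8, 83.1, 247.8]
tcp_rot: [3.141, 0.001, 2.105]
ft_force: [-1.0, 0.3, 3.9]
opening: 0.291
grip_force: 30.0
```

Request:
arm_command([
  [[0,0,-0.1,0,0,0,-1],[0,0,-0.2,0,0,0,-1],[0,0,-0.4,0,0,0,-1],[0,0,-0.6,0,0,0,-1],[0,0,-0.6,0,0,0,-1]],
])

```text
t: 4.57
eef_pos: [600.4, 83.2, 342.6]
tcp_rot: [3.135, 0.004, 2.105]
ft_force: [0.0, -0.5, 0.4]
opening: 0.291
grip_force: 30.0
```

```bash
python3 -c "
from h import *
s=state();print(s['eef_pos'],s['tcp_rot']);goto(545,-65,337,120.5)"
```

```text
[600.35308073  83.18404156 342.63780957] [3.13478877 0.00389168 2.10477908]
cmd [-0.662 -0.821  0.035] [0.0011 0.0006 0.0003]
```

Request:
arm_command([
  [[-0.66,-0.82,0.03,0,0,0,-1],[-0.66,-0.82,0.03,0,0,0,-1],[-0.66,-0.82,0.03,0,0,0,-1],[-0.66,-0.82,0.03,0,0,0,-1],[-0.66,-0.82,0.03,0,0,0,-1],[-0.66,-0.82,0.03,0,0,0,-1]],
])

```text
t: 5.07
eef_pos: [543.8, -66.1, 332.6]
tcp_rot: [-3.141, -0.0, 2.102]
ft_force: [0.1, 1.0, -0.2]
opening: 0.292
grip_force: 30.0
```

Request:
arm_command([
  [[0,0,0.25,0,0,0,-1],[0,0,0.5,0,0,0,-1],[0,0,0.7,0,0,0,-1],[0,0,0.83,0,0,0,-1],[0,0,0.83,0,0,0,-1],[0,0,0.83,0,0,0,-1]],
])

```text
t: 5.57
eef_pos: [544.6, -63.8, 207.7]
tcp_rot: [-3.14, -0.001, 2.106]
ft_force: [-1.1, 0.3, -0.6]
opening: 0.293
grip_force: 30.0
```

Now 207.7, so about 14 mm remains.

Request:
arm_command([
  [[0,0,0.05,0,0,0,-1],[0,0,0.09,0,0,0,-1],[0,0,0.095,0,0,0,-1],[0,0,0.095,0,0,0,-1],[0,0,0.095,0,0,0,-1],[0,0,0.095,0,0,0,-1]],
])

```text
t: 6.07
eef_pos: [544.3, -64.8, 194.5]
tcp_rot: [3.141, 0.001, 2.105]
ft_force: [0.1, -0.3, -0.8]
opening: 0.292
grip_force: 30.0
```

Request:
arm_command([
  [[0,0,0,0,0,0,0],[0,0,0,0,0,0,0],[0,0,0,0,0,0,0],[0,0,0,0,0,0,0],[0,0,-0.1,0,0,0,0],[0,0,-0.4,0,0,0,1],[0,0,-0.8,0,0,0,1],[0,0,-1,0,0,0,1],[0,0,-1,0,0,0,1],[0,0,-1,0,0,0,1]],
])

```text
t: 6.9
eef_pos: [544.4, -64.7, 347.3]
tcp_rot: [3.137, 0.004, 2.105]
ft_force: [-0.4, -0.9, -0.8]
opening: 0.796
grip_force: 0.0
```

```bash
python3 -c "
from h import *
s=state();print(s['eef_pos'],s['tcp_rot'])
p,P,T,K=snap('wrist');Z=P[...,2]
rect('hub',P,(np.hypot(P[...,0]-545,P[...,1]+65)<75)&(Z>9)&(Z<30))
goto(525,-215,380,180)
goto(525,-215,380,7)"
```

```text
[544.35620531 -64.70172844 347.31918961] [3.13715174 0.00447245 2.10473191]
hub 1829 [544.5 -65.5] [27.4 93.5] 29.8 z [15.3 16.7 17.9]
cmd [-0.799 -0.619 -0.233] [ 1.00e-04  5.00e-04 -1.65e-01]
cmd [-0.799 -0.619 -0.233] [ 5.000e-04 -1.000e-04  3.155e-01]
```

The hub is flat on the desk at (544,-65). Next I move to the lids with a yaw of 187°.

Request:
arm_command([
  [[-0.8,-0.62,-0.23,0,0,-0.185,1],[-0.8,-0.62,-0.23,0,0,-0.185,1],[-0.8,-0.62,-0.23,0,0,-0.185,1],[-0.8,-0.62,-0.23,0,0,-0.185,1],[-0.8,-0.62,-0.23,0,0,-0.185,1],[-0.8,-0.62,-0.23,0,0,-0.185,1],[-0.8,-0.62,-0.23,0,0,-0.185,1],[-0.8,-0.62,-0.23,0,0,-0.185,1],[-0.8,-0.62,-0.23,0,0,-0.185,1],[-0.8,-0.62,-0.23,0,0,-0.185,1]],
])

```text
t: 7.78
eef_pos: [525.2, -215.5, 376.2]
tcp_rot: [3.14, -0.003, -3.009]
ft_force: [0.1, 1.2, -0.2]
opening: 1.003
grip_force: 0.0
```

```bash
python3 -c "
from h import *
s=state();print(s['eef_pos'],s['tcp_rot'])
p,P,T,K=snap('wrist');Z=P[...,2];save('w2.png',p)
n=np.hypot(P[...,0]-529,P[...,1]+221)<90
h=cv2.cvtColor(p,cv2.COLOR_RGB2HSV)
rect('plate',P,n&(Z>9)&(Z<20)&(h[...,0]>95)&(h[...,0]<130)&(h[...,1]>100))
rect('collar',P,n&(Z>24)&(Z<32)&(h[...,1]<60))
rect('knob',P,n&(Z>45))
"
```

```text
[ 525.18197072 -215.47296439  376.1879419 ] [ 3.13964137e+00 -2.73486107e-03 -3.00944479e+00]
plate 5527 [ 528.6 -222.3] [143.5  79.4] 7.9 z [14.6 15.8 17. ]
collar 413 [ 528.5 -222.7] [56.5 31.4] 7.9 z [26.  27.6 28.9]
knob 64563 [ 521.6 -220.3] [ 67.9 158.3] 6.2 z [242.3 298.1 313.1]
```

View pics/w2.png

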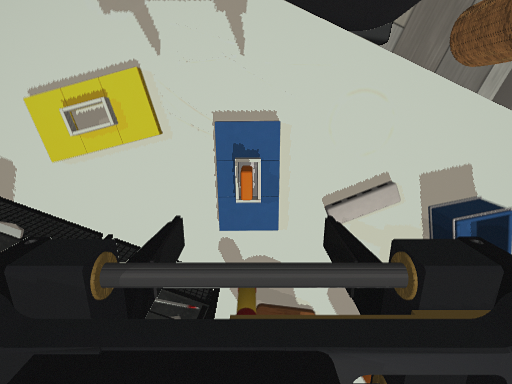

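The view shows the blue lids at (247,175) with the orange knob at (247,183). The yellow decoy is at (92,115) and the hub is flat at (362,200).

```bash
python3 -c "
from h import *
p,P,T,K=snap('wrist');Z=P[...,2]
n=np.hypot(P[...,0]-529,P[...,1]+221)<60
rect('knob',P,n&(Z>42)&(Z<60))
goto(529,-222,270,187.9); goto(529,-222,219.5,187.9)
"
```

```text
knob 365 [ 528.5 -223.9] [35.3 14. ] 7.6 z [47.5 50.5 51.9]
cmd [-0.021 -0.048  0.71 ] [ 0.0003 -0.0004 -0.0018]
cmd [-0.022 -0.049  1.046] [ 0.0003 -0.0004 -0.0018]
```

Request:
arm_command([
  [[-0.02,-0.06,0.25,0,0,-0.001,0.4],[-0.02,-0.06,0.5,0,0,-0.001,0.2],[-0.02,-0.06,0.75,0,0,-0.001,0],[-0.02,-0.06,0.85,0,0,-0.001,0],[-0.02,-0.06,0.85,0,0,-0.001,0],[-0.02,-0.06,0.85,0,0,-0.001,0]],
])

```text
t: 8.38
eef_pos: [529.3, -223.9, 249.9]
tcp_rot: [3.14, -0.002, -3.012]
ft_force: [-0.2, 0.3, 0.4]
opening: 0.637
grip_force: 0.0
```

```bash
python3 -c "
from h import *
p,P,T,K=snap('wrist');Z=P[...,2];print(state()['eef_pos'])
n=np.hypot(P[...,0]-529,P[...,1]+221)<60
rect('knob',P,n&(Z>42)&(Z<60))
goto(528.5,-223.5,219.5,187.9)
"
```

```text
[ 529.54916068 -224.0051538   251.10182333]
knob 916 [ 528.4 -223.9] [35.3 13.7] 7.1 z [47.4 50.6 51.6]
cmd [0.006 0.004 0.211] [ 0.     -0.     -0.0012]
```

Request:
arm_command([
  [[0.005,0,0.1,0,0,-0.001,0],[0.005,0,0.205,0,0,-0.001,-0.2],[0.005,0,0.205,0,0,-0.001,-0.4],[0.005,0,0.205,0,0,-0.001,-1],[0.005,0,0.205,0,0,-0.001,-1],[0.005,0,0.205,0,0,-0.001,-1],[0.005,0,0.205,0,0,-0.001,-1],[0.005,0,0.205,0,0,-0.001,-1],[0.005,0,0.205,0,0,-0.001,-1],[0.005,0,0.205,0,0,-0.001,-1]],
])

```text
t: 9.27
eef_pos: [528.7, -224.0, 221.3]
tcp_rot: [-3.141, 0.001, -3.004]
ft_force: [-0.3, 0.5, 6.7]
opening: 0.149
grip_force: 30.0
```

Request:
arm_command([
  [[0,0,-0.05,0,0,0,-1],[0,0,-0.15,0,0,0,-1],[0,0,-0.3,0,0,0,-1],[0,0,-0.5,0,0,0,-1],[0,0,-0.7,0,0,0,-1],[0,0,-0.9,0,0,0,-1],[0,0,-0.95,0,0,0,-1],[0,0,-0.95,0,0,0,-1],[0,0,-0.95,0,0,0,-1]],
])

```text
t: 10.02
eef_pos: [528.2, -223.8, 362.1]
tcp_rot: [3.141, -0.0, -3.004]
ft_force: [-0.5, -0.1, -4.1]
opening: 0.144
grip_force: 30.0
```

```bash
python3 -c "
from h import *
p,P,T,K=snap('wrist');Z=P[...,2];save('w3.png',p);s=state();e=s['eef_pos'];print(e,s['tcp_rot'],s['opening'])
n=np.hypot(P[...,0]-529,P[...,1]+221)<100
h=cv2.cvtColor(p,cv2.COLOR_RGB2HSV)
zk=e[2]-171
rect('plate',P,n&(abs(Z-e[2]+204)<10)&(h[...,0]>95)&(h[...,0]<130)&(h[...,1]>100))
goto(560,-70,e[2],195); goto(588.8,81.8,e[2],199.6)
"
```

```text
[ 528.25590895 -223.82691442  361.34974477] [ 3.14038941e+00 -1.68548391e-03 -3.00365222e+00] 0.14649564569910342
plate 11131 [ 526.9 -222.7] [143.1  79.7] 7.8 z [155.7 156.7 157.8]
cmd [-0.351  0.987  0.001] [ 0.0002 -0.0003 -0.0197]
cmd [-6.800e-01  1.963e+00  1.000e-03] [ 0.0002 -0.0002 -0.0325]
```

View pics/w3.png

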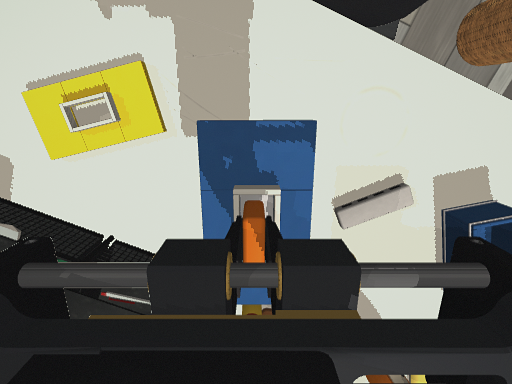

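The lids are held together by the knob: cover at (257,180), knob at (255,230). I carry them to the tin gently.

Request:
arm_command([
  [[-0.03,0.08,0,0,0,-0.002,-1],[-0.09,0.25,0,0,0,-0.006,-1],[-0.17,0.48,0,0,0,-0.01,-1],[-0.25,0.7,0,0,0,-0.014,-1],[-0.31,0.88,0,0,0,-0.018,-1],[-0.34,0.96,0,0,0,-0.02,-1],[-0.34,0.98,0,0,0,-0.02,-1],[-0.34,0.98,0,0,0,-0.02,-1]],
])

```text
t: 10.73
eef_pos: [558.9, -70.5, 361.7]
tcp_rot: [3.141, -0.002, -2.876]
ft_force: [0.2, -0.2, -3.0]
opening: 0.144
grip_force: 30.0
```

```bash
python3 -c "
from h import *
s=state();print(s['eef_pos'],s['tcp_rot']); goto(588.8,81.8,360,199.6)"
```

```text
[558.87451696 -70.54840701 361.72603779] [ 3.14090724e+00 -1.62975096e-03 -2.87641047e+00]
cmd [-0.459  0.928  0.011] [ 0.0001 -0.0003 -0.0122]
```

Request:
arm_command([
  [[-0.03,0.06,0,0,0,-0.001,-1],[-0.1,0.2,0,0,0,-0.004,-1],[-0.2,0.4,0,0,0,-0.008,-1],[-0.3,0.6,0,0,0,-0.012,-1],[-0.4,0.8,0,0,0,-0.012,-1],[-0.445,0.9,0,0,0,-0.012,-1],[-0.459,0.928,0.01,0,0,-0.012,-1],[-0.459,0.928,0.01,0,0,-0.012,-1],[-0.459,0.928,0.01,0,0,-0.012,-1]],
])

```text
t: 11.48
eef_pos: [589.1, 80.0, 360.8]
tcp_rot: [-3.141, -0.001, -2.803]
ft_force: [-0.8, 0.3, -3.4]
opening: 0.144
grip_force: 30.0
```

```bash
python3 -c "
from h import *
p,P,T,K=snap('wrist');Z=P[...,2];save('w4.png',p);s=state();e=s['eef_pos'];print(e,s['tcp_rot'],s['opening'])
n=np.hypot(P[...,0]-589,P[...,1]-82)<100
h=cv2.cvtColor(p,cv2.COLOR_RGB2HSV); b=(h[...,0]>95)&(h[...,0]<130)&(h[...,1]>80)
rect('plate',P,n&(abs(Z-e[2]+204)<10)&b)
rect('tin',P,n&(Z>50)&(Z<59)&b)
goto(588.8,81.8,290,199.6)
"
```

```text
[589.04356117  79.71352915 360.98126843] [-3.14145274e+00 -6.12431532e-04 -2.80373683e+00] 0.14574572176473882
plate 11198 [587.6  81.9] [144.2  79.9] 19.3 z [154.4 155.4 156.5]
tin none
cmd [-0.003  0.014  0.473] [-0.     -0.0001 -0.0007]
```

View pics/w4.png

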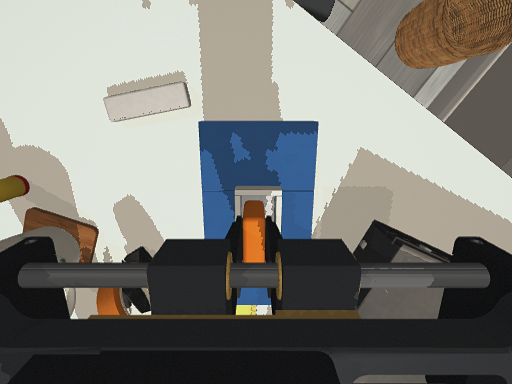

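The lids are over the tin, square to it (19.3° against 19.6°). I lower in stages and watch the force.

Request:
arm_command([
  [[0,0.012,0.08,0,0,-0.001,-1],[0,0.012,0.2,0,0,-0.001,-1],[0,0.012,0.32,0,0,-0.001,-1],[0,0.012,0.42,0,0,-0.001,-1],[0,0.012,0.47,0,0,-0.001,-1],[0,0.012,0.47,0,0,-0.001,-1],[0,0.012,0.47,0,0,-0.001,-1],[0,0.012,0.47,0,0,-0.001,-1]],
])

```text
t: 12.2
eef_pos: [588.7, 82.2, 291.7]
tcp_rot: [-3.141, 0.001, -2.797]
ft_force: [-0.0, -0.3, -3.2]
opening: 0.146
grip_force: 30.0
```

```bash
python3 -c "
from h import *
p,P,T,K=snap('top');Z=P[...,2];save('t2.png',cv2.resize(p[150:270,130:290],(800,600)))
s=state();e=s['eef_pos'];print(e,s['tcp_rot'],s['ft_force'])
goto(588.8,81.8,276,199.6)"
```

```text
[588.6948729   82.3463641  291.72605706] [-3.14100707e+00  1.49812092e-03 -2.79662601e+00] [-0.47943961  0.78917184 -3.21325948]
cmd [ 0.001 -0.004  0.105] [-0.0001  0.0002  0.0005]
```

Position is good. I descend about 16 mm more to just inside the mouth, checking the force.

Request:
arm_command([
  [[0,-0.003,0.03,0,0,0,-1],[0,-0.003,0.06,0,0,0,-1],[0,-0.003,0.085,0,0,0,-1],[0,-0.003,0.105,0,0,0,-1],[0,-0.003,0.105,0,0,0,-1],[0,-0.003,0.105,0,0,0,-1]],
])

```text
t: 12.75
eef_pos: [588.6, 82.2, 274.7]
tcp_rot: [3.142, -0.001, -2.796]
ft_force: [0.0, -0.3, -3.2]
opening: 0.144
grip_force: 30.0
```

Request:
arm_command([
  [[0,0,0.01,0,0,0,-1],[0,0,0.02,0,0,0,-1],[0,0,0.03,0,0,0,-1],[0,0,0.03,0,0,0,-1],[0,0,0.03,0,0,0,-1]],
])

```text
t: 13.17
eef_pos: [588.6, 82.2, 270.4]
tcp_rot: [-3.142, -0.0, -2.796]
ft_force: [0.2, -0.6, -2.7]
opening: 0.146
grip_force: 30.0
```

Request:
arm_command([
  [[0,0,0.007,0,0,0,-1],[0,0,0.013,0,0,0,-1],[0,0,0.013,0,0,0,-1],[0,0,0.013,0,0,0,-1]],
])

```text
t: 13.5
eef_pos: [588.6, 82.2, 268.5]
tcp_rot: [-3.142, -0.0, -2.796]
ft_force: [0.1, -0.1, -2.3]
opening: 0.142
grip_force: 30.0
```

Request:
arm_command([
  [[0,0,0.006,0,0,0,-1],[0,0,0.006,0,0,0,-1],[0,0,0.006,0,0,0,-1],[0,0,0.006,0,0,0,-1]],
])

```text
t: 13.83
eef_pos: [588.6, 82.2, 268.3]
tcp_rot: [-3.141, 0.0, -2.796]
ft_force: [-1.9, -0.8, 5.6]
opening: 0.148
grip_force: 30.0
```

Contact: +5.6 N at z = 268.3, matching the expected home height of 221.3 + 47. I release the knob.

Request:
arm_command([
  [[0,0,0,0,0,0,0.1],[0,0,0,0,0,0,0.1],[0,0,0,0,0,0,0.1],[0,0,0,0,0,0,0.1],[0,0,0,0,0,0,0.1],[0,0,0,0,0,0,0.1],[0,0,-0.1,0,0,0,0.1],[0,0,-0.3,0,0,0,0.1],[0,0,-0.3,0,0,0,0.1],[0,0,-0.3,0,0,0,0.1]],
])

```text
t: 14.67
eef_pos: [588.7, 82.2, 313.9]
tcp_rot: [-3.141, 0.003, -2.796]
ft_force: [0.6, 0.7, -0.5]
opening: 0.55
grip_force: 0.0
```

```bash
python3 -c "
from h import *
p,P,T,K=snap('wrist');Z=P[...,2];save('w5.png',p);s=state();e=s['eef_pos'];print(e,s['tcp_rot'],s['opening'],s['ft_force'])
n=np.hypot(P[...,0]-589,P[...,1]-82)<100
h=cv2.cvtColor(p,cv2.COLOR_RGB2HSV); b=(h[...,0]>95)&(h[...,0]<130)&(h[...,1]>80)
rect('plate',P,n&(Z>55)&(Z<69)&b)
c=n&(np.hypot(P[...,0]-589,P[...,1]-82)<45)
rect('collar',P,c&(Z>71)&(Z<80)&(h[...,1]<60))
rect('knob',P,c&(Z>90)&(Z<103))
goto(588.8,81.8,254,199.6)
"
```

```text
[588.52024447  82.23528654 312.80584869] [-3.14127015e+00  7.82817194e-04 -2.79622824e+00] 0.5485003715108312 [-0.24928569  0.53892989 -0.5167699 ]
plate 10016 [582.   82.1] [132.1  79.7] 19.6 z [61.8 62.8 63.9]
collar 826 [586.8  83.9] [55.9 32. ] 20.0 z [72.6 74.7 75.8]
knob 791 [588.2  81.2] [35.1 13.5] 19.4 z [94.6 97.4 98.7]
cmd [-0.    -0.003  0.392] [-0.0001  0.0001  0.0005]
```

View pics/w5.png

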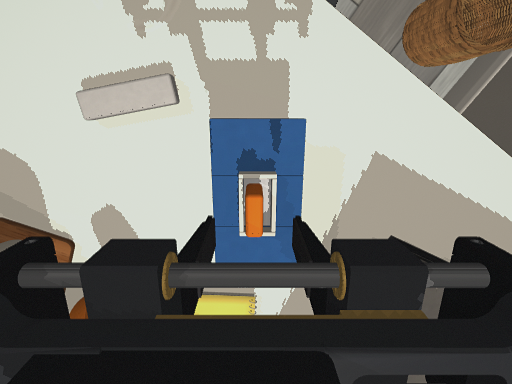

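The view shows the lids home on the tin: plate top at 62.8, knob top at 97.4, knob at (255,208), white collar around (258,205). I centre on the collar and descend to grip it.

```bash
python3 -c "
from h import *
goto(587.5,84.3,254.5,199.7)"
```

```text
cmd [0.002 0.015 0.389] [-0.0001  0.0001  0.0002]
```

Request:
arm_command([
  [[0.002,0.015,0.1,0,0,0,0.1],[0.002,0.015,0.2,0,0,0,0.1],[0.002,0.015,0.3,0,0,0,0.1],[0.002,0.015,0.35,0,0,0,0.1],[0.002,0.015,0.37,0,0,0,0.1],[0.002,0.015,0.37,0,0,0,0.1],[0.002,0.015,0.37,0,0,0,0.1],[0.002,0.015,0.37,0,0,0,0.1]],
])

```text
t: 15.38
eef_pos: [587.7, 84.3, 257.7]
tcp_rot: [-3.141, 0.001, -2.796]
ft_force: [0.6, 1.1, 0.8]
opening: 0.55
grip_force: 0.0
```

Request:
arm_command([
  [[0,0,0.018,0,0,0,0.1],[0,0,0.018,0,0,0,0.1],[0,0,0.018,0,0,0,-0.2],[0,0,0.018,0,0,0,-0.2],[0,0,0.018,0,0,0,-1],[0,0,0.018,0,0,0,-1],[0,0,0.018,0,0,0,-1],[0,0,0.018,0,0,0,-1]],
])

```text
t: 16.05
eef_pos: [587.6, 84.2, 254.5]
tcp_rot: [-3.141, 0.0, -2.796]
ft_force: [0.8, -0.3, 1.3]
opening: 0.335
grip_force: 30.0
```

Request:
arm_command([
  [[0,0,-0.02,0,0,0,-1],[0,0,-0.06,0,0,0,-1],[0,0,-0.1,0,0,0,-1],[0,0,-0.15,0,0,0,-1],[0,0,-0.15,0,0,0,-1],[0,0,-0.15,0,0,0,-1]],
])

```text
t: 16.55
eef_pos: [587.6, 84.2, 277.6]
tcp_rot: [-3.141, 0.001, -2.796]
ft_force: [-0.4, 0.7, -2.0]
opening: 0.331
grip_force: 30.0
```

```bash
python3 -c "
from h import *
p,P,T,K=snap('wrist');Z=P[...,2];s=state();e=s['eef_pos'];print(e,s['opening'],s['grip_force'],s['ft_force'])
n=np.hypot(P[...,0]-589,P[...,1]-82)<100
h=cv2.cvtColor(p,cv2.COLOR_RGB2HSV); b=(h[...,0]>95)&(h[...,0]<130)&(h[...,1]>80)
rect('plate',P,n&(Z>55)&(Z<110)&b)
rect('knob',P,(h[...,0]<15)&(h[...,1]>140)&(np.hypot(P[...,0]-589,P[...,1]-82)<35)&(Z>90)&(Z<125))
"
```

```text
[587.54927754  84.20740989 277.19501201] 0.33373750726831464 29.999689757823944 [-1.12867435  0.27879533 -0.76097958]
plate 13153 [586.7  83. ] [142.   79.9] 19.6 z [84.9 85.9 86.9]
knob 1087 [588.5  81.2] [35.9 13.3] 19.9 z [95.  97.5 98.6]
```

The cover rose 23 mm while the knob stayed at 97.5, so only the cover is lifting. I raise it to about 125 mm above its seat.

Request:
arm_command([
  [[0,0,-0.05,0,0,0,-1],[0,0,-0.15,0,0,0,-1],[0,0,-0.3,0,0,0,-1],[0,0,-0.45,0,0,0,-1],[0,0,-0.58,0,0,0,-1],[0,0,-0.65,0,0,0,-1],[0,0,-0.68,0,0,0,-1],[0,0,-0.68,0,0,0,-1],[0,0,-0.68,0,0,0,-1],[0,0,-0.68,0,0,0,-1]],
])

```text
t: 17.43
eef_pos: [587.5, 84.2, 377.7]
tcp_rot: [3.141, -0.002, -2.796]
ft_force: [0.3, 0.5, -1.3]
opening: 0.332
grip_force: 30.0
```

Request:
arm_command([
  [[0,0,0,0,0,0,-1],[0,0,0,0,0,0,-1],[0,0,0,0,0,0,-1],[0,0,0,0,0,0,-1],[0,0,0,0,0,0,-1],[0,0,0,0,0,0,-1]],
])

```text
t: 17.93
eef_pos: [587.6, 84.2, 378.8]
tcp_rot: [-3.142, -0.0, -2.796]
ft_force: [1.1, 0.1, -1.8]
opening: 0.332
grip_force: 30.0
```

```bash
python3 -c "
from h import *
s=state();print(s['t'],s['eef_pos'],s['opening'],s['grip_force'],abs(s['qvel']).max())
p,P,T,K=snap('wrist');Z=P[...,2];e=s['eef_pos']
n=np.hypot(P[...,0]-589,P[...,1]-82)<100
h=cv2.cvtColor(p,cv2.COLOR_RGB2HSV); b=(h[...,0]>95)&(h[...,0]<130)&(h[...,1]>80)
rect('plate',P,n&(Z>150)&(Z<200)&b)
rect('hub',P,(np.hypot(P[...,0]-545,P[...,1]+65)<75)&(Z>9)&(Z<30))
p,P,T,K=snap('scene');save('s2.png',cv2.resize(p[150:330,120:360],(800,600)))
"
```

```text
17.9333 [587.59173916  84.23641479 378.83683018] 0.3324362627539213 29.999542236328125 0.0023779760020571743
plate 13115 [586.4  83. ] [141.9  79.9] 19.8 z [186.2 187.2 188.2]
hub 1959 [543.9 -66. ] [28.7 95. ] 30.1 z [14.7 16.6 18. ]
```

View pics/s2.png

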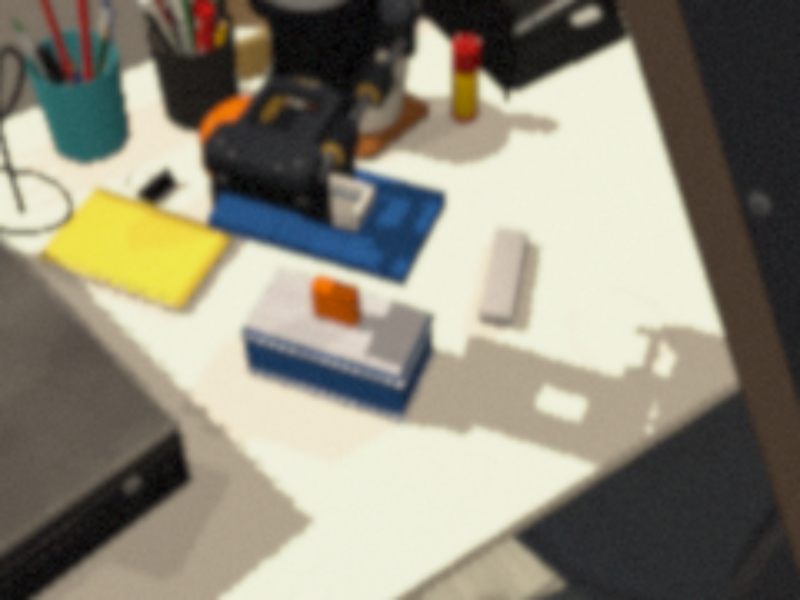

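The tin is closed by the silver inner lid at (340,330). The blue cover is held level above it at (330,220), and the hub lies flat at (505,275).

```bash
python3 -c "
from h import *
print(job_done())"
```

```text
the job is handed in; nothing more can be done
None
```

The job is handed in, but no verdict came back. The hub lies flat on the desk about 15 cm from the tin, the inner lid is home on the tin, and the cover is held still and level about 124 mm above its seat; the mug, glue stick and tape stand were left alone.

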